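# Spin down the wing nut of a strap clamp

### The arm

A 6-joint arm with a two-finger parallel gripper is mounted at the origin on the work surface. World frame = base frame: x ahead of the robot, y to its left, z up, the work surface at z = 0. Lengths are in mm, angles in rad, forces in N, time in s.
With the tool pointing down it reaches from about 350 to 800 mm from the base axis. Payload 7.3 kg.
Tool frame: the origin (TCP) lies on the front face of the gripper's body, between the roots of the fingers; the fingertips stand 73 mm ahead of it and the grasp point (between the pads) lies grasp_offset ahead of it (grasp_offset is the distance from the TCP to the grasp point, in mm); z points along the fingers, y is the direction in which the jaws open and shut (so a half turn about z gives the same grasp; the last joint's range is limited). The gripper opens to 85 mm and grips with 20 to 120 N. Pads are 22 mm wide; open, the fingers measure 114 mm over their backs; the gripper's body (76 mm by 85 mm) begins 54 mm behind the grasp point. The pads swing forward as they close: fully open they stand 13 mm farther back than shut.
Start: joints at [1.042, 0.342, 1.524, -0, 1.275, -0.146], TCP at [196.081, 487.021, 303.922] pointing down, gripper open.
Joint ranges: [-2.53, 2.53], [-0.77, 2.02], [0.04, 2.7], [-1, 4.14], [0.28, 2.66], [-3.11, 3.11]. Speed limits (rad/s): [2.57, 2.57, 3.14, 3.14, 3.14, 3.14].

### API

Orientations are given as a rotation vector (axis times angle).
In Python, from cell import get_state, grab_frame, close_job, grasp_offset gives the robot as it stands.
- The arm moves only by the tool jog_arm, never from a script. Its argument "increments" is a list of rows, each a list of 7 numbers: the shift along the tool's x, y, z in m, then the turn, a rotation vector about the tool's x, y, z in rad, then the gripper command: -1 is fully open, 1 is shut, values between are in proportion. A call has 1 to 8 rows; each row shifts and turns the commanded pose from where the row before left it, along the tool's axes as they then stand; what a row does not reach is not made up. A row lasts 1/10 s, in which the tool goes at most 50 mm and 8.59 degrees, less where a joint would pass 70% of its speed; a pose out of reach is approached as far as the arm can. A call with a gripper value outside its range is refused whole. The fingers move at their own pace and stop on an object; "grip_force" is the grip in N (left out, the last holds). Time passes only in rows, so rows that do not move let the fingers close. It gives the time, the measured TCP pose, the force and the opening at its end, in the units of the state.
- get_state(): the state, without advancing time (a new reading comes with each control period).
- grab_frame(name): name is "scene" or "side" or "wrist"; returns a dict with "frame" (400x640x3 uint8, red, green, blue), "camera_matrix" (3x3 intrinsics, pixels), "D" ([k1, k2, p1, p2, k3] as OpenCV has them; the pictures are not rectified), "position" and "attitude" of the camera in the world; the wrist camera has in their place "hand_eye" (4x4, takes a point from camera to tool coordinates, whose origin is the TCP and whose axes are the flange's). Camera axes: x right, y down, z forward; pixel columns grow to the right and rows downward; lengths in mm; the calibration is good to about 2 mm. A picture is of the moment at which its call begins: read the wrist's pose just before it. There is no depth.
- close_job(): hands the job in, once; it reports no verdict.
The state is a dict: "time": time; "qpos": joint angles; "joint_velocities": joint speeds; "joint_torque": joint torques, N m; "position": TCP position; "tool_rot": TCP orientation; "contact_force": force on the tool from outside, world axes, zero at the start; "torque": the same for the moment, N m; "finger_gap": opening from 0.0 (shut) to 1.0 (fully open).
Only numpy, scipy, OpenCV 4.12 (cv2) and the standard library are available. Lean on these libraries where they do the work, as an engineer would, in place of code of your own. Each camera call takes 0.05 s, during which the arm holds its last target. There are 200 camera calls.

### The job

Clamp the steel plate that lies under the strap: turn the loose wing nut clockwise (seen from above) by pushing its wings round with a fingertip, stroke after stroke, until it comes to its stop and the strap bears on the plate. Push gently, never pinch the nut, and do not lift or shift the plate or anything else on the bench; finish with the hand clear of everything.

Things in the scene. Friction and masses are not known exactly. Their poses are not given: they have to be found in the camera images.
- wing_nut (a joint): angle in rad still to turn, clockwise seen from above, until the wing nut meets its hard stop: 0 is fully down, larger is looser (starts between 5.5 and 9, so about one to one and a half turns). The nut stays where it is left; turning it takes about 0.06 N m (2 N on a wing), more at the stop. Each full turn lowers nut and strap together by 5 mm
- nut_mid (a point): point on the upright axis of the brass wing nut at half the height of its wings, 66 mm above the bench when fully down; turns and sinks with the nut; z up. Two flat upright wings lie along its +x and -x: each from 15 to 41 mm out from the axis, 7 mm thick, 13 mm below to 13 mm above this point. Round hub between them 36 mm across, its top 1 mm above this point. The strap's top is 19 mm below it (within 1 mm)
- stud_top (a point): centre of the top of the fixed upright stud, 12 mm thick, that stands up through the nut's hub: 79 mm above the bench, level with the wings' tops when the nut is fully down and up to 7 mm below them when it is loose
- fixture: the clamping fixture, bolted down: an aluminium base 110 x 235 x 15 mm. Origin on the bench on the axis of the nut and stud; the base reaches 55 mm either way along x, and from 140 mm at -y to 95 mm at +y. Plate and strap nose lie towards -y, the guide pin towards +y
- pin_top (a point): centre of the top of the fixed guide pin, 113 mm above the bench and 52 mm from the nut's axis (fixture +y): a 10 mm pin with a round black head, 26 mm across and 18 mm high, which overhangs the circle of the wings a little and stands in the way of a finger that would go all the way round
- plate: the loose steel workpiece with four drilled holes, 95 x 75 x 20 mm, 0.8 kg, lying on the fixture's base under the strap's nose; origin under its centre, x along its length
- mallet: bystander: mallet lying flat, turned wooden handle 26 mm thick and black hard silicone head 60 mm across, 95 mm long; about 250 mm long in all; origin under it, near the middle
- countersink: bystander: countersink tool lying flat, blue handle 26 mm thick, steel bit; 128 mm long; origin under its middle
- caliper: bystander: stainless steel caliper lying flat, 230 mm long, 9 mm high; origin under its middle
- jar: bystander: glass jar of screws with a snap lid, 76 mm across, 95 mm high, standing; origin under its centre
- punch: bystander: steel centre punch lying flat, 12 mm thick, 106 mm long; origin under its middle
- strap: the strap: its origin lies on the nut's axis at its underside; axes of the fixture, its free end (nose) 70 mm towards -y, over the plate. It is a dark steel bar 34 mm wide, 12 mm thick, 150 mm long, held up by a spring around the stud; it cannot turn, and sinks level with the nut. When the nut is fully down it presses on the plate (first touch at about 0.5 rad before the stop)

How it is judged (in metres and radians):
On the way:
1. the wing nut has been turned to within half a turn of its stop (value of joint wing_nut below 3.1 rad).
At the end, for the whole second after the job is handed in: the wing nut rests within 0.3 rad of its stop and the strap presses on the plate; the plate is within 10 mm and every bystander within 30 mm of where it started (value of joint wing_nut below 0.3 rad and velocity of joint wing_nut between -0.05 and 0.05 rad/s and contact force between strap and plate above 1 N and distance of plate from where it was at the start of the episode below 0.01 m and distance of each of mallet, countersink, caliper, jar, punch from where it was at the start of the episode below 0.03 m); the robot touches nothing.
It fails at once if a wing of the nut is pinched: the grasp point between the fingers lies in the wing while they press on it ((x of the grasp point in the frame of nut_mid between 0.012 and 0.045 m or x of the grasp point in the frame of nut_mid between -0.045 and -0.012 m) and y of the grasp point in the frame of nut_mid between -0.006 and 0.006 m and z of the grasp point in the frame of nut_mid below 0.025 m and contact force between the fingers and wing_nut above 1 N).
It fails at once if the nut is gripped or shoved with more than 30 N (contact force between the fingers and wing_nut above 30 N).
It fails at once if the plate is lifted or shifted by more than 15 mm (distance of plate from where it was at the start of the episode above 0.015 m).
It fails at once if a bystander is lifted, carried or shifted by more than 30 mm (distance of any of mallet, countersink, caliper, jar, punch from where it was at the start of the episode above 0.03 m).
It also fails if it takes over 64 s, if anything falls off the work surface, if the arm or the gripper's body presses on something with over 40 N, if the wrist force passes 120 N, or if a joint passes its speed limit or range.

## Working session

There is one attempt and no reset: what is moved stays moved. The work goes in short steps, Python scripts to look and compute and a tool call to move; the robot and the scene stay as the last step left them, time stands still between calls to the robot, and variables do not carry over. Pictures are saved under pics/ and viewed, about 8 in all and at most 12, crops included, and the job is handed in when it is done.

Besides the shell and the picture viewer there is one more tool, called after ">>>" as name(argument=value, ...), one argument or row to a line, values as JSON. jog_arm: Moves the arm, as the interface text tells. Its arguments: {"type":"object","properties":{"increments":{"type":"array"},"grip_force":{"type":"number"}},"required":["increments"]}

```bash
mkdir -p pics; ls
python3 - <<'E'
from cell import *
import cv2,numpy as np
print(get_state(), grasp_offset() if callable(grasp_offset) else grasp_offset)
for n in ("scene","side"):
    f=grab_frame(n); cv2.imwrite(f"pics/{n}0.png",f["frame"][:,:,::-1])
    print(n,{k:np.round(v,3).tolist() for k,v in f.items() if k!="frame"})
    np.savez(f"{n}0.npz",**f)
f=grab_frame("wrist");print(f["hand_eye"],f["camera_matrix"],f["D"])
E
```

```text
pics
{'time': 0.0, 'qpos': array([ 1.04202724e+00,  3.42738955e-01,  1.52505644e+00,  3.06016760e-06,
        1.27536640e+00, -1.45972490e-01]), 'joint_velocities': array([-0.0002794 , -0.00027689,  0.00081518,  0.00230007, -0.00070327,
        0.00040034]), 'joint_torque': array([ 7.19462460e-04, -4.33679724e+01, -2.46008170e+01, -9.28341683e-05,
        7.86145596e-03,  1.00170257e-05]), 'position': array([195.91036763, 486.75815901, 303.20367696]), 'tool_rot': array([-5.97532852e-01, -3.08371090e+00,  2.32394815e-03]), 'contact_force': array([ 0.40764038,  0.30749273, -0.15548421]), 'torque': array([ 0.0278289 , -0.06832315, -0.00668994]), 'finger_gap': 1.0042052919475912} 53.900000000000006
scene {'camera_matrix': [[365.689, 0.0, 322.086], [0.0, 365.689, 198.139], [0.0, 0.0, 1.0]], 'D': [-0.025, 0.0, 0.0, 0.0, 0.0], 'position': [894.756, -400.024, 876.069], 'attitude': [-2.416, -0.77, 0.254]}
side {'camera_matrix': [[426.66, 0.0, 318.833], [0.0, 426.66, 198.215], [0.0, 0.0, 1.0]], 'D': [0.033, 0.0, 0.0, 0.0, 0.0], 'position': [181.927, -420.291, 785.405], 'attitude': [-2.337, 0.771, -0.284]}
[[-3.96251361e-05 -9.54565354e-01 -2.98001651e-01  7.61685580e+01]
 [ 9.99998980e-01 -4.63368212e-04  1.35130172e-03 -6.51476972e-01]
 [-1.42799030e-03 -2.98001294e-01  9.54564398e-01 -6.99404279e+01]
 [ 0.00000000e+00  0.00000000e+00  0.00000000e+00  1.00000000e+00]] [[283.18736687   0.         316.45354192]
 [  0.         283.18736687 204.67108664]
 [  0.           0.           1.        ]] [-0.02705245  0.          0.          0.          0.        ]
```

View pics/scene0.png

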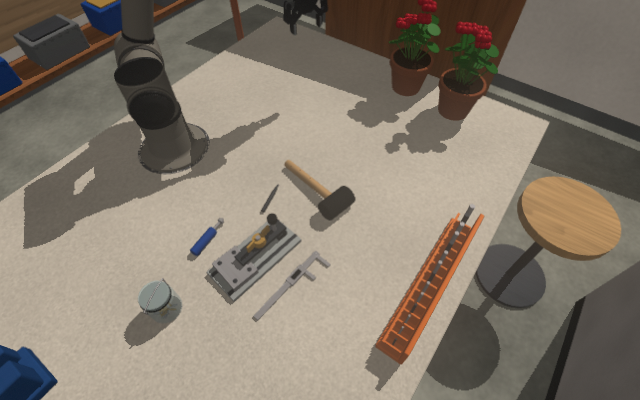

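View pics/side0.png

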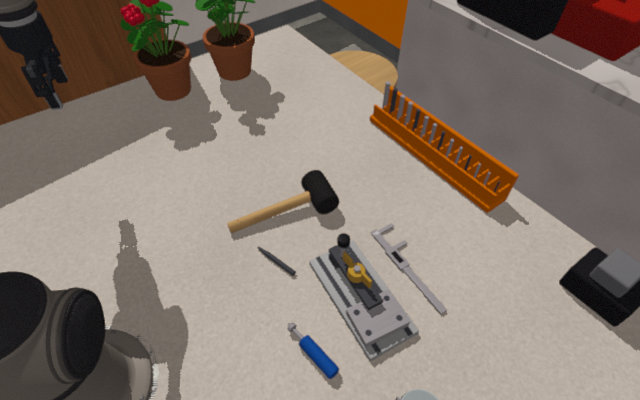

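The scene view shows the brass nut near (257,241) with the pin head at (272,219). In the side view they are near (355,272) and (344,240). Next I'll triangulate both.

```bash
cat > h.py <<'E'
import numpy as np,cv2
from scipy.spatial.transform import Rotation as R
def pose(f,st=None):
    if "hand_eye" in f:
        H=f["hand_eye"]; Rt=R.from_rotvec(st["tool_rot"]).as_matrix()
        return Rt@H[:3,:3], Rt@H[:3,3]+st["position"]
    return R.from_rotvec(f["attitude"]).as_matrix(), np.asarray(f["position"])
def ray(f,uv,st=None):
    M,p=pose(f,st); n=cv2.undistortPoints(np.float64([[uv]]),f["camera_matrix"],f["D"])[0,0]
    d=M@[n[0],n[1],1]; return p,d/np.linalg.norm(d)
def plane(f,uv,z,st=None):
    p,d=ray(f,uv,st); return p+d*(z-p[2])/d[2]
def tri(*rs):
    A=sum(np.eye(3)-np.outer(d,d) for p,d in rs); b=sum((np.eye(3)-np.outer(d,d))@p for p,d in rs)
    x=np.linalg.solve(A,b); return x,[np.linalg.norm(np.cross(x-p,d)) for p,d in rs]
def proj(f,X,st=None):
    M,p=pose(f,st); return cv2.projectPoints(np.float64([X]),cv2.Rodrigues(M.T)[0],-M.T@p,f["camera_matrix"],f["D"])[0][0,0]
def brass(img):
    h=cv2.cvtColor(img,cv2.COLOR_RGB2HSV); return cv2.inRange(h,(12,120,90),(30,255,255))
def blob(m,near,rad=40):
    n,l,s,c=cv2.connectedComponentsWithStats(m)
    ok=[i for i in range(1,n) if np.hypot(*(c[i]-near))<rad and s[i,4]>5]
    i=max(ok,key=lambda i:s[i,4]); return c[i],s[i],l==i
E
python3 - <<'E'
from h import *
F={n:dict(np.load(n+"0.npz")) for n in("scene","side")}
N={"scene":(257,241),"side":(355,272)};P={"scene":(272,218),"side":(344,240)}
rn=[];rp=[]
out=[]
for n,f in F.items():
    c,s,m=blob(brass(f["frame"]),N[n]);print(n,c,s)
    # black head
    g=(f["frame"].max(2)<45).astype(np.uint8)
    w=np.zeros_like(g);x,y=P[n];w[y-9:y+9,x-9:x+9]=1
    cp,sp,_=blob(g&w,P[n],12);print(" pin",cp,sp)
    rn.append(ray(f,c));rp.append(ray(f,cp))
    x,y=int(c[0]),int(c[1])
    out.append(cv2.resize(f["frame"][y-55:y+45,x-50:x+50],None,fx=4,fy=4,interpolation=2))
print(tri(*rn),tri(*rp))
cv2.imwrite("pics/crop0.png",np.hstack(out)[:,:,::-1])
E
```

```text
scene [256.05555556 241.77777778] [247 234  19  16 126]Traceback (most recent call last):
  File "<stdin>", line 11, in <module>
  File "h.py", line 23, in blob
    i=max(ok,key=lambda i:s[i,4]); return c[i],s[i],l==i
ValueError: max() iterable argument is empty
```

Run:
```python
from h import *
F={n:dict(np.load(n+"0.npz")) for n in("scene","side")}
N={"scene":(257,241),"side":(355,272)};P={"scene":(272,218),"side":(344,240)}
rn=[];rp=[];out=[]
for n,f in F.items():
    c,s,m=blob(brass(f["frame"]),N[n]);print(n,c,s)
    x,y=P[n];w=f["frame"][y-9:y+9,x-9:x+9].max(2).astype(int)
    print(w[::2,::2].tolist())
    g=np.zeros(f["frame"].shape[:2],np.uint8);g[y-9:y+9,x-9:x+9]=w<70
    cp,sp,_=blob(g,P[n],12);print(" pin",cp,sp)
    rn.append(ray(f,c));rp.append(ray(f,cp))
    x,y=int(c[0]),int(c[1])
    out.append(cv2.resize(f["frame"][y-55:y+45,x-50:x+50],None,fx=4,fy=4,interpolation=2))
print(tri(*rn),tri(*rp))
cv2.imwrite("pics/crop0.png",np.hstack(out)[:,:,::-1])
```

```text
scene [256.05555556 241.77777778] [247 234  19  16 126]
[[76, 88, 188, 190, 188, 186, 183, 184, 188], [65, 145, 185, 186, 190, 190, 184, 185, 185], [145, 184, 184, 158, 125, 137, 174, 187, 184], [189, 187, 149, 59, 58, 59, 78, 183, 185], [186, 185, 67, 59, 59, 58, 61, 146, 186], [188, 184, 80, 58, 58, 58, 59, 96, 174], [184, 181, 108, 55, 56, 54, 55, 68, 110], [180, 150, 136, 67, 55, 55, 62, 74, 74], [150, 143, 114, 103, 74, 82, 85, 73, 74]]
 pin [271.84705882 219.10588235] [267 214  11  11  85]
side [356.12406948 271.40942928] [343 252  29  36 403]
[[186, 182, 182, 183, 186, 186, 190, 190, 182], [185, 186, 177, 138, 113, 134, 173, 184, 184], [183, 181, 76, 38, 35, 28, 49, 155, 185], [185, 135, 46, 40, 38, 34, 30, 96, 187], [186, 106, 46, 44, 36, 35, 32, 52, 179], [184, 108, 31, 39, 35, 32, 28, 57, 166], [188, 120, 16, 20, 23, 20, 16, 72, 162], [145, 93, 19, 10, 19, 16, 22, 94, 162], [68, 72, 66, 46, 32, 34, 54, 74, 142]]
 pin [343.35714286 241.19480519] [338 234  12  15 154]
(array([ 493.52938621, -126.96483934,   63.04199061]), [np.float64(4.090269297734683), np.float64(4.090269297734752)]) (array([501.43787548, -70.99166277,  98.63934524]), [np.float64(0.004914030435449133), np.float64(0.00491403043539926)])
```

View pics/crop0.png

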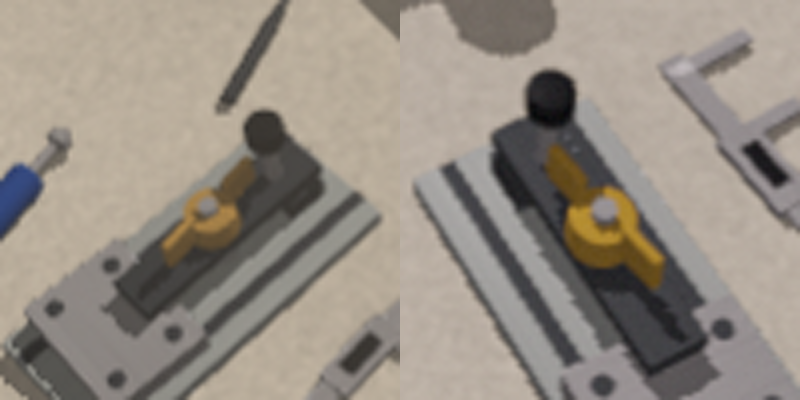

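The crop is 4x and shows the stud tip at about scene (258.0,237.3) and side (357.3,268.0). The wings lie almost along the fixture's length, with one wing next to the pin.

Run:
```python
from h import *
F={n:dict(np.load(n+"0.npz")) for n in("scene","side")}
a,b=F["scene"],F["side"]
print(tri(ray(a,(258,237.3)),ray(b,(357.3,268))), plane(a,(258,237.3),79),plane(b,(357.3,268),79))
from scipy.spatial.transform import Rotation as R
print(R.from_rotvec([-5.97532852e-01, -3.08371090e+00,  2.32394815e-03]).as_matrix().round(3))
```

```text
(array([ 495.59059108, -122.61173541,   74.2112623 ]), [np.float64(0.14039516247542935), np.float64(0.1403951624753992)]) [ 497.93956962 -124.12123967   79.        ] [ 493.46654627 -124.76683393   79.        ]
[[-0.928  0.374 -0.001]
 [ 0.374  0.928 -0.001]
 [ 0.    -0.002 -1.   ]]
```

>>> jog_arm(
  increments=[
    [-0.0362,-0.0324,0.0025,0,0,0,1],
    [-0.0362,-0.0324,0.0025,0,0,0,1],
    [-0.0362,-0.0324,0.0025,0,0,0,1],
    [-0.0362,-0.0324,0.0025,0,0,0,1],
    [-0.0362,-0.0324,0.0025,0,0,0,1],
    [-0.0362,-0.0324,0.0025,0,0,0,1],
    [-0.0362,-0.0324,0.0025,0,0,0,1],
  ],
  grip_force=20,
)

```text
time: 0.85
position: [346.7, 180.2, 286.4]
tool_rot: [0.597, 3.084, 0.0]
contact_force: [1.0, 0.8, -0.5]
finger_gap: -0.003
```

>>> jog_arm(
  increments=[
    [-0.0362,-0.0324,0.0025,0,0,0,1],
    [-0.0362,-0.0324,0.0025,0,0,0,1],
    [-0.0362,-0.0324,0.0025,0,0,0,1],
    [-0.0362,-0.0324,0.0025,0,0,0,1],
    [-0.0362,-0.0324,0.0025,0,0,0,1],
    [-0.0362,-0.0324,0.0025,0,0,0,1],
    [-0.0362,-0.0324,0.0025,0,0,0,1],
  ],
)

```text
time: 1.55
position: [497.2, -125.1, 268.6]
tool_rot: [-0.598, -3.084, -0.001]
contact_force: [1.3, -1.0, 0.5]
finger_gap: -0.008
```

>>> jog_arm(
  increments=[
    [0,0,0,0,0,0.145,1],
    [0,0,0,0,0,0.145,1],
    [0,0,0,0,0,0.145,1],
    [0,0,0,0,0,0.145,1],
    [0,0,0,0,0,0.145,1],
    [0,0,0,0,0,0.145,1],
    [0,0,0,0,0,0.145,1],
    [0,0,0,0,0,0.145,1],
  ],
)

```text
time: 2.35
position: [496.6, -123.0, 268.6]
tool_rot: [-2.196, -2.245, 0.0]
contact_force: [0.3, -0.6, -0.1]
finger_gap: 0.003
```

>>> jog_arm(
  increments=[
    [0,0,0,0,0,0.14,1],
    [0,0,0,0,0,0,1],
    [0,0,0,0,0,0,1],
  ],
)

```text
time: 2.65
position: [496.7, -123.0, 268.7]
tool_rot: [-2.338, -2.098, 0.0]
contact_force: [0.4, -0.9, 0.3]
finger_gap: -0.0
```

Run:
```python
from h import *
from cell import *
st=get_state();f=grab_frame("wrist");print(st)
np.savez("w1.npz",st_p=st["position"],st_r=st["tool_rot"],**f)
print(R.from_rotvec(st["tool_rot"]).as_matrix().round(3))
print(proj(f,[495.6,-123,76],st),proj(f,[501.4,-71,113],st))
cv2.imwrite("pics/w1.png",f["frame"][:,:,::-1])
```

```text
{'time': 2.65, 'qpos': array([-3.92697715e-01,  3.49803019e-01,  1.61545882e+00,  8.61565728e-05,
        1.17669205e+00, -2.84480022e-01]), 'joint_velocities': array([ 5.78529378e-04, -4.94336198e-04,  4.11561659e-05, -1.35144370e-03,
       -4.78961540e-04,  1.02092553e-03]), 'joint_torque': array([-5.60924000e-04, -4.25560462e+01, -2.34157991e+01,  4.24697828e-04,
        2.84151844e-03,  1.73878125e-01]), 'position': array([ 496.7008257 , -123.02396268,  268.72986964]), 'tool_rot': array([-2.33809798e+00, -2.09777014e+00,  1.32475203e-04]), 'contact_force': array([ 0.43408817, -0.93898849,  0.2726058 ]), 'torque': array([-0.03935317, -0.0056495 , -0.06332435]), 'finger_gap': -0.0003244312625771617}
[[ 0.108  0.994 -0.   ]
 [ 0.994 -0.108  0.   ]
 [ 0.    -0.    -1.   ]]
[315.48832413 198.77744556] [315.45297293 147.84895532]
```

View pics/w1.png

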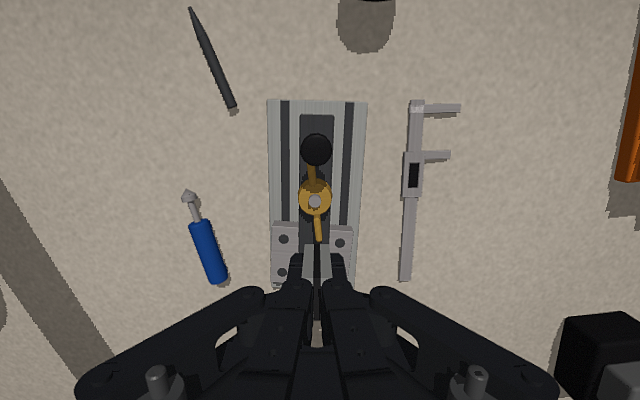

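The wrist view puts the stud at (315,201) and the pin head at (316,149). The far wing ends near (319,242), roughly 6° right of straight down. Tool x is fixture +y and tool y is fixture +x. Next I'll move to the pre-stroke position and take a second view to triangulate.

>>> jog_arm(
  increments=[
    [-0.007,0.016,0.025,0,0,0,1],
    [-0.007,0.017,0.025,0,0,0,1],
    [0,0,0,0,0,0,1],
    [0,0,0,0,0,0,1],
  ],
)

```text
time: 3.1
position: [527.7, -140.5, 218.6]
tool_rot: [-2.34, -2.094, 0.001]
contact_force: [-0.2, 0.1, 0.2]
finger_gap: -0.004
```

```bash
cat >> h.py <<'E'
def load(n):
    f=dict(np.load(n+".npz")); return f,dict(position=f["st_p"],tool_rot=f["st_r"])
def snap(n):
    from cell import get_state,grab_frame
    st=get_state();f=grab_frame("wrist");np.savez(n+".npz",st_p=st["position"],st_r=st["tool_rot"],**f)
    cv2.imwrite(f"pics/{n}.png",f["frame"][:,:,::-1]);return f,st
E
python3 - <<'E'
from h import *
f2,s2=snap("w2");f1,s1=load("w1");print(s2["position"],s2["contact_force"])
u1=proj(f1,[495.6,-123,76],s1);u2=proj(f2,[495.6,-123,76],s2);v2=proj(f2,[501.4,-71,113],s2)
print(u1,u2,v2)
o=[]
for f,u in((f1,u1),(f2,u2)):
    M=cv2.getRotationMatrix2D(tuple(u),0,5);M[:,2]+=200-u
    o.append(cv2.warpAffine(f["frame"],M,(400,500),flags=cv2.INTER_NEAREST))
cv2.imwrite("pics/c2.png",np.hstack(o)[:,:,::-1])
E
```

```text
[ 527.66964519 -140.49106207  218.59513234] [-0.17657046  0.05490646  0.22887188]
[315.48832413 198.77744556] [273.68895438 199.44890832] [261.01004917 133.28745975]
```

View pics/c2.png

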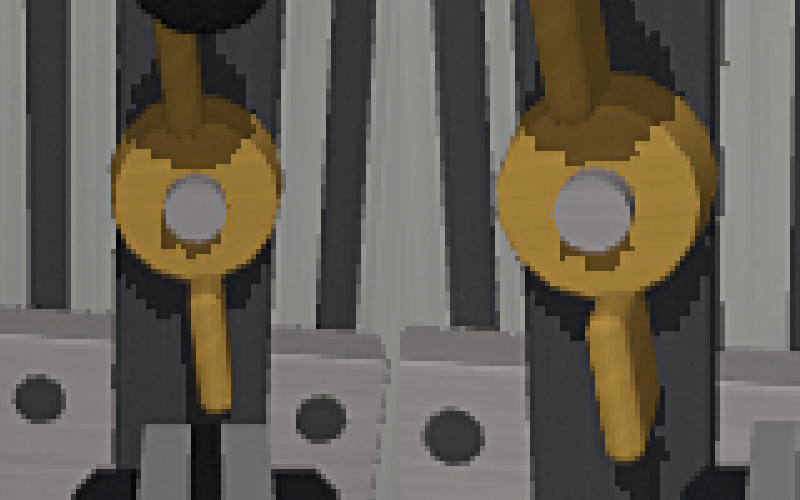

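Stud tops in the two wrist views are (314.5,200.2) and (272.1,201.0). The outer end of the lower wing's top is at (319.1,240.8) and (279.7,251.4).

Run:
```python
from h import *
f2,s2=load("w2");f1,s1=load("w1")
F={n:dict(np.load(n+"0.npz")) for n in("scene","side")}
a,b=F["scene"],F["side"]
S=[ray(f1,(314.5,200.2),s1),ray(f2,(272.1,201.0),s2),ray(a,(258,237.3)),ray(b,(357.3,268))]
p,_=tri(*S);print("stud 2",tri(*S[:2]),"4",tri(*S))
W=[ray(f1,(319.1,240.8),s1),ray(f2,(279.7,251.4),s2)]
w,e=tri(*W);print("wing end",w,e)
s=plane(f1,(314.5,200.2),79,s1);print("w1@79",s,"w2@79",plane(f2,(272.1,201.0),79,s2))
print("pin w1@113",plane(f1,(316,149),113,s1))
for z in(83.5,86): print(z,(plane(f1,(319.1,240.8),z,s1)-s),(plane(f2,(279.7,251.4),z,s2)-s))
# wing plane in fixture axes
d=plane(f1,(319.1,240.8),85,s1)-s;Rt=R.from_rotvec(s1["tool_rot"]).as_matrix()
t=Rt.T@d;print("fy,fx",t,"cw angle from pin",np.degrees(np.arctan2(t[1],t[0])))
print("tool xy offset now (fy,fx)",R.from_rotvec(s2["tool_rot"]).as_matrix().T@(s2["position"]-s))
```

```text
stud 2 (array([ 494.58891276, -123.58743628,   78.21840447]), [np.float64(0.08306993715636145), np.float64(0.08306993715633787)]) 4 (array([ 494.94096223, -123.69414141,   76.05242404]), [np.float64(0.730927270544922), np.float64(0.8299009111947631), np.float64(1.571484849858918), np.float64(0.2368674427790622)])
wing end [ 494.64280759 -165.12611983   81.36246391] [np.float64(0.182980120946025), np.float64(0.18298012094606608)]
w1@79 [ 494.6109061  -123.44627881   79.        ] w2@79 [ 494.75461222 -123.28593472   79.        ]
pin w1@113 [501.73048748 -71.9362906  113.        ]
83.5 [  0.09049924 -40.50926362   4.5       ] [  0.47121597 -40.85021273   4.5       ]
86 [  0.18853174 -39.37248785   7.        ] [  0.96936501 -39.64524786   7.        ]
fy,fx [-39.57687432   4.4494074   -6.00847754] cw angle from pin 173.58548922698313
tool xy offset now (fy,fx) [ -13.20408103   34.5024845  -139.6618654 ]
```

```bash
cat >> h.py <<'E'
NUT=np.array([494.7,-123.4])
def off():
    from cell import get_state
    st=get_state();o=R.from_rotvec(st["tool_rot"]).as_matrix().T@(st["position"]-np.r_[NUT,0])
    print("t",st["time"],"off(fy,fx)",o[:2].round(1),"z",round(-o[2],1),"alpha",np.degrees(np.arctan2(o[1],o[0]))%360,"F",st["contact_force"].round(1));return o
def arc(p0,alphas,r=34):
    p=np.array(p0[:2]);
    for a in alphas:
        q=r*np.array([np.cos(np.radians(a)),np.sin(np.radians(a))]);print(a,((q-p)/1000).round(4).tolist(),end=" ");p=q
    print()
E
python3 -c "
from h import *
arc(off(),range(120,311,10))"
```

```text
t 3.15 off(fy,fx) [-13.2  34.8] z 219.4 alpha 110.83197830007796 F [-0.   0.5 -0.1]
120 [-0.0038, -0.0053] 130 [-0.0049, -0.0034] 140 [-0.0042, -0.0042] 150 [-0.0034, -0.0049] 160 [-0.0025, -0.0054] 170 [-0.0015, -0.0057] 180 [-0.0005, -0.0059] 190 [0.0005, -0.0059] 200 [0.0015, -0.0057] 210 [0.0025, -0.0054] 220 [0.0034, -0.0049] 230 [0.0042, -0.0042] 240 [0.0049, -0.0034] 250 [0.0054, -0.0025] 260 [0.0057, -0.0015] 270 [0.0059, -0.0005] 280 [0.0059, 0.0005] 290 [0.0057, 0.0015] 300 [0.0054, 0.0025] 310 [0.0049, 0.0034]
```

>>> jog_arm(
  increments=[
    [0,0,0.023,0,0,0,1],
    [0,0,0.023,0,0,0,1],
    [0,0,0.0235,0,0,0,1],
    [0,0,0,0,0,0,1],
  ],
)

```text
time: 3.55
position: [526.6, -139.9, 148.2]
tool_rot: [-2.339, -2.092, 0.002]
contact_force: [0.2, 0.0, -0.2]
finger_gap: 0.003
```

>>> jog_arm(
  increments=[
    [-0.0038,-0.0053,0,0,0,0,1],
    [-0.0049,-0.0034,0,0,0,0,1],
    [-0.0042,-0.0042,0,0,0,0,1],
    [-0.0034,-0.0049,0,0,0,0,1],
    [-0.0025,-0.0054,0.0001,0,0,0,1],
    [-0.0015,-0.0057,0.0001,0,0,0,1],
  ],
)

```text
time: 4.15
position: [497.6, -158.0, 150.5]
tool_rot: [2.341, 2.091, 0.003]
contact_force: [3.1, 1.9, 6.5]
finger_gap: 0.002
```

```bash
python3 -c "
from h import *
off()"
```

```text
t 4.15 off(fy,fx) [-34.1   7.4] z 150.5 alpha 167.82470884007975 F [3.1 1.9 6.5]
```

```bash
cat >> h.py <<'E'
def look(name):
    from cell import grab_frame
    o=[]
    for n,(x,y) in (("scene",(257,238)),("side",(356,270))):
        f=grab_frame(n);np.savez(f"{n}_{name}.npz",**f);o.append(cv2.resize(f["frame"][y-45:y+45,x-40:x+40],None,fx=5,fy=5,interpolation=2))
    cv2.imwrite(f"pics/{name}.png",np.hstack(o)[:,:,::-1])
E
python3 -c "
from h import *
look('l1');off()"
```

```text
t 4.25 off(fy,fx) [-34.1   6.6] z 150.5 alpha 169.13506849119426 F [-0.7  1.   5.3]
```

View pics/l1.png

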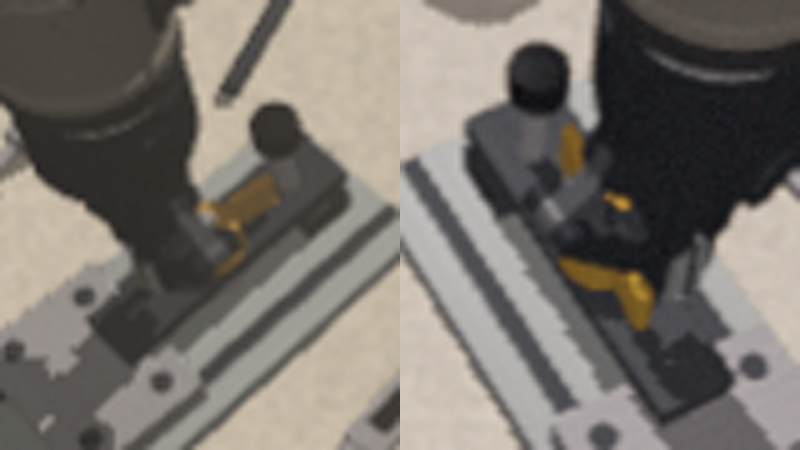

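The crop is unclear: there are grey strips at (570,190) and (690,270) in the side half, and the lower wing's end is at (635,300). I'll project the expected fingertip corners to interpret it.

Run:
```python
from h import *
from cell import get_state
st=get_state();Rt=R.from_rotvec(st["tool_rot"]).as_matrix()
for n,(x,y),dx in (("scene",(257,238),0),("side",(356,270),400)):
    f=dict(np.load(f"{n}_l1.npz"))
    c=lambda X:((proj(f,X)-[x-40,y-45])*5+[dx,0]).round().astype(int).tolist()
    for t in ([11,14.5,73],[11,-14.5,73],[-11,14.5,73],[-11,-14.5,73],[0,0,73],[0,14.5,40],[0,-14.5,40],[0,30,20],[0,-30,20],[0,57,60],[0,-57,60],[0,42,0],[0,-42,0]): print(n,t,c(st["position"]+Rt@t))
    for d in (-40,-20,0): print("nut fy",d,c([494.7+.108*d,-123.4+.994*d,83]))
f,s=load("w1")
for t in ([0,14.5,73],[0,0,73],[11,0,73],[11,10,73]):print("w1",t,proj(f,s["position"]+R.from_rotvec(s["tool_rot"]).as_matrix()@t,s))
```

```text
scene [11, 14.5, 73] [195, 274]
scene [11, -14.5, 73] [156, 239]
scene [-11, 14.5, 73] [162, 304]
scene [-11, -14.5, 73] [122, 269]
scene [0, 0, 73] [159, 271]
scene [0, 14.5, 40] [167, 256]
scene [0, -14.5, 40] [127, 221]
scene [0, 30, 20] [183, 255]
scene [0, -30, 20] [98, 181]
scene [0, 57, 60] [234, 329]
scene [0, -57, 60] [78, 191]
scene [0, 42, 0] [193, 249]
scene [0, -42, 0] [73, 144]
nut fy -40 [139, 266]
nut fy -20 [170, 240]
nut fy 0 [200, 213]
side [11, 14.5, 73] [686, 235]
side [11, -14.5, 73] [622, 269]
side [-11, 14.5, 73] [720, 280]
side [-11, -14.5, 73] [656, 315]
side [0, 0, 73] [671, 274]
side [0, 14.5, 40] [712, 211]
side [0, -14.5, 40] [646, 246]
side [0, 30, 20] [754, 164]
side [0, -30, 20] [614, 237]
side [0, 57, 60] [799, 190]
side [0, -57, 60] [544, 327]
side [0, 42, 0] [788, 119]
side [0, -42, 0] [589, 222]
nut fy -40 [668, 287]
nut fy -20 [637, 245]
nut fy 0 [607, 205]
w1 [0, 14.5, 73] [342.50620433 257.56293146]
w1 [0, 0, 73] [316.69897711 257.57957444]
w1 [11, 0, 73] [316.70346544 239.61486975]
w1 [11, 10, 73] [334.88674727 239.60800053]
```

The tip projects next to the lower wing, which has swung to about 190°, so the push is working. Fz of +5–6 N is odd, so I'll lift 1.5 mm and recheck.

>>> jog_arm(
  increments=[
    [0,0,-0.0015,0,0,0,1],
    [0,0,0,0,0,0,1],
  ],
)

```text
time: 4.45
position: [496.8, -157.8, 151.0]
tool_rot: [2.342, 2.093, 0.0]
contact_force: [0.1, 0.1, -0.2]
finger_gap: -0.001
```

>>> jog_arm(
  increments=[
    [-0.0005,-0.0059,0,0,0,0,1],
    [0.0005,-0.0059,0,0,0,0,1],
    [0,0,0,0,0,0,1],
  ],
)

```text
time: 4.75
position: [484.5, -156.1, 150.6]
tool_rot: [-2.342, -2.093, 0.0]
contact_force: [1.5, -1.0, -0.8]
finger_gap: -0.004
```

```bash
python3 -c "
from h import *
off()"
```

```text
t 4.75 off(fy,fx) [-33.6  -6.6] z 150.6 alpha 191.05314589277378 F [ 1.5 -1.  -0.8]
```

>>> jog_arm(
  increments=[
    [0.0015,-0.0057,0.0001,0,0,0,1],
    [0.0025,-0.0054,0.0001,0,0,0,1],
    [0.0034,-0.0049,0.0001,0,0,0,1],
    [0.0042,-0.0042,0.0001,0,0,0,1],
    [0.0049,-0.0034,0.0001,0,0,0,1],
    [0.0054,-0.0025,0.0001,0,0,0,1],
  ],
)

```text
time: 5.35
position: [461.4, -131.2, 150.1]
tool_rot: [-2.342, -2.094, 0.0]
contact_force: [0.4, -1.8, 0.3]
finger_gap: -0.003
```

>>> jog_arm(
  increments=[
    [0.0057,-0.0015,0.0001,0,0,0,1],
    [0.0059,-0.0005,0.0001,0,0,0,1],
    [0.0059,0.0005,0.0001,0,0,0,1],
    [0.0057,0.0015,0.0001,0,0,0,1],
    [0.0054,0.0025,0.0001,0,0,0,1],
    [0.0049,0.0034,0.0001,0,0,0,1],
    [0,0,0,0,0,0,1],
  ],
)

```text
time: 6.05
position: [471.8, -98.2, 149.4]
tool_rot: [-2.341, -2.094, -0.0]
contact_force: [-0.9, 0.2, -0.7]
finger_gap: -0.001
```

```bash
python3 -c "
from h import *
off()"
```

```text
t 6.05 off(fy,fx) [ 22.6 -25.6] z 149.3 alpha 311.4155222240211 F [-0.9  0.2 -0.7]
```

>>> jog_arm(
  increments=[
    [-0.005,-0.003,0,0,0,0,1],
    [0,0,-0.035,0,0,0,1],
    [0,0,-0.035,0,0,0,1],
    [-0.0153,0.0315,0,0,0,0,1],
    [-0.0153,0.0315,0,0,0,0,1],
    [0,0,0,0,0,0,1],
    [0,0,0,0,0,0,1],
  ],
)

```text
time: 6.75
position: [526.6, -141.4, 218.8]
tool_rot: [-2.342, -2.092, 0.001]
contact_force: [-0.6, 0.4, -0.5]
finger_gap: -0.002
```

Run:
```python
from h import *
f,s=snap("w3");off()
u=proj(f,[494.7,-123.4,79],s);print(u)
M=cv2.getRotationMatrix2D(tuple(u),0,5);M[:,2]+=[250,250]-u
cv2.imwrite("pics/c3.png",cv2.warpAffine(f["frame"],M,(500,500),flags=cv2.INTER_NEAREST)[:,:,::-1])
```

```text
t 6.8 off(fy,fx) [-13.7  32.8] z 218.9 alpha 112.69495741920386 F [-0.8 -0.2  0.5]
[273.23273524 199.90235598]
```

View pics/c3.png

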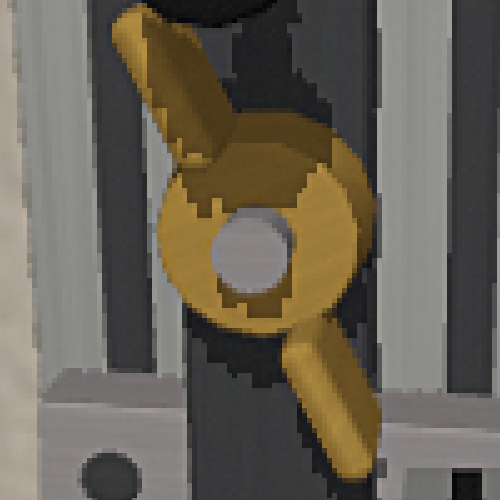

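The nut turned from 173.6° to about 333°. The lower wing is now at about 153°, its end near (357,475) in the crop. Now for the second stroke.

```bash
python3 -c "
from h import *
arc([-3,34],range(105,140,10));arc([34*np.cos(np.radians(135)),34*np.sin(np.radians(135))],range(145,316,10))"
```

```text
105 [-0.0058, -0.0012] 115 [-0.0056, -0.002] 125 [-0.0051, -0.003] 135 [-0.0045, -0.0038] 
145 [-0.0038, -0.0045] 155 [-0.003, -0.0051] 165 [-0.002, -0.0056] 175 [-0.001, -0.0058] 185 [0.0, -0.0059] 195 [0.001, -0.0058] 205 [0.002, -0.0056] 215 [0.003, -0.0051] 225 [0.0038, -0.0045] 235 [0.0045, -0.0038] 245 [0.0051, -0.003] 255 [0.0056, -0.002] 265 [0.0058, -0.001] 275 [0.0059, 0.0] 285 [0.0058, 0.001] 295 [0.0056, 0.002] 305 [0.0051, 0.003] 315 [0.0045, 0.0038]
```

>>> jog_arm(
  increments=[
    [0.0107,0.0012,0,0,0,0,1],
    [0,0,0.0235,0,0,0,1],
    [0,0,0.0235,0,0,0,1],
    [0,0,0.0229,0,0,0,1],
    [0,0,0,0,0,0,1],
  ],
)

```text
time: 7.3
position: [527.4, -128.8, 147.1]
tool_rot: [-2.337, -2.09, 0.004]
contact_force: [-0.6, 0.3, -0.4]
finger_gap: -0.004
```

>>> jog_arm(
  increments=[
    [0,0,0,0,0,0,1],
    [-0.0058,-0.0012,0,0,0,0,1],
    [-0.0056,-0.002,0,0,0,0,1],
    [-0.0051,-0.003,0.0001,0,0,0,1],
    [-0.0045,-0.0038,0.0001,0,0,0,1],
    [-0.0038,-0.0045,0.0001,0,0,0,1],
    [-0.003,-0.0051,0.0001,0,0,0,1],
    [-0.002,-0.0056,0.0001,0,0,0,1],
  ],
)

```text
time: 8.1
position: [500.8, -157.6, 149.2]
tool_rot: [2.342, 2.093, 0.001]
contact_force: [1.1, 0.7, -0.9]
finger_gap: 0.002
```

>>> jog_arm(
  increments=[
    [-0.001,-0.0058,0.0001,0,0,0,1],
    [0,-0.0059,0.0001,0,0,0,1],
    [0.001,-0.0058,0.0001,0,0,0,1],
    [0.002,-0.0056,0.0001,0,0,0,1],
  ],
)

```text
time: 8.5
position: [478.0, -152.8, 148.8]
tool_rot: [2.342, 2.093, 0.0]
contact_force: [2.2, -0.7, 0.1]
finger_gap: -0.001
```

```bash
python3 -c "
from h import *
off()"
```

```text
t 8.5 off(fy,fx) [-31.2 -13.2] z 148.8 alpha 203.03026253332993 F [ 2.2 -0.7  0.1]
```

>>> jog_arm(
  increments=[
    [0.003,-0.0051,0.0001,0,0,0,1],
    [0.0038,-0.0045,0.0001,0,0,0,1],
    [0.0045,-0.0038,0.0001,0,0,0,1],
    [0.0051,-0.003,0.0001,0,0,0,1],
  ],
)

```text
time: 8.9
position: [463.4, -134.2, 148.2]
tool_rot: [-2.342, -2.094, 0.001]
contact_force: [1.4, -2.2, -0.4]
finger_gap: -0.002
```

>>> jog_arm(
  increments=[
    [0.0028,-0.001,0.0001,0,0,0,1],
    [0.0028,-0.001,0,0,0,0,1],
    [0.0029,-0.0005,0.0001,0,0,0,1],
    [0.0029,-0.0005,0,0,0,0,1],
  ],
)

```text
time: 9.3
position: [462.1, -122.8, 148.0]
tool_rot: [-2.342, -2.093, 0.0]
contact_force: [0.0, -1.9, 1.0]
finger_gap: -0.004
```

>>> jog_arm(
  increments=[
    [0.003,0,0.0001,0,0,0,1],
    [0.0029,0,0,0,0,0,1],
    [0.0029,0.0005,0.0001,0,0,0,1],
    [0.0029,0.0005,0,0,0,0,1],
  ],
)

```text
time: 9.7
position: [464.4, -111.1, 147.8]
tool_rot: [-2.342, -2.093, 0.0]
contact_force: [0.1, -1.7, -0.1]
finger_gap: 0.002
```

```bash
python3 -c "
from h import *
off()"
```

```text
t 9.7 off(fy,fx) [  8.8 -31.6] z 147.7 alpha 285.6339055798471 F [ 0.1 -1.7 -0.1]
```

>>> jog_arm(
  increments=[
    [0.0028,0.001,0.0001,0,0,0,1],
    [0.0028,0.001,0,0,0,0,1],
    [0.0026,0.0015,0.0001,0,0,0,1],
    [0.0025,0.0015,0,0,0,0,1],
    [0.0022,0.0018,0,0,0,0,1],
    [0,0,0,0,0,0,1],
  ],
)

```text
time: 10.3
position: [472.9, -99.1, 147.6]
tool_rot: [-2.342, -2.094, -0.0]
contact_force: [-0.1, -1.0, 0.4]
finger_gap: 0.0
```

```bash
python3 -c "
from h import *
off()"
```

```text
t 10.3 off(fy,fx) [ 21.8 -24.4] z 147.6 alpha 311.72844825880094 F [-0.1 -1.   0.4]
```

>>> jog_arm(
  increments=[
    [-0.005,-0.003,0,0,0,0,1],
    [0,0,-0.03,0,0,0,1],
    [-0.0099,0.0307,0,0,0,0,1],
    [-0.0099,0.0307,0,0,0,0,1],
    [0,0,0.015,0,0,0,1],
    [0,0,0.016,0,0,0,1],
    [0,0,0,0,0,0,1],
    [0,0,0,0,0,0,1],
  ],
)

```text
time: 11.1
position: [527.7, -130.7, 146.8]
tool_rot: [-2.342, -2.093, 0.0]
contact_force: [0.5, 0.1, -0.2]
finger_gap: 0.001
```

```bash
python3 -c "
from h import *
off()"
```

```text
t 11.1 off(fy,fx) [-3.5 33.6] z 146.8 alpha 95.97683833231268 F [ 0.5  0.1 -0.2]
```

>>> jog_arm(
  increments=[
    [-0.0058,-0.0012,0,0,0,0,1],
    [-0.0056,-0.002,0,0,0,0,1],
    [-0.0026,-0.0015,0,0,0,0,1],
    [-0.0025,-0.0015,0,0,0,0,1],
    [-0.0023,-0.0019,0,0,0,0,1],
  ],
)

```text
time: 11.6
position: [517.6, -148.7, 146.9]
tool_rot: [2.342, 2.093, 0.0]
contact_force: [1.3, -1.0, -0.6]
finger_gap: -0.001
```

>>> jog_arm(
  increments=[
    [-0.0022,-0.0019,0.0001,0,0,0,1],
    [-0.0019,-0.0022,0,0,0,0,1],
    [-0.0019,-0.0023,0.0001,0,0,0,1],
    [-0.0015,-0.0025,0,0,0,0,1],
  ],
)

```text
time: 12.0
position: [508.0, -154.9, 146.5]
tool_rot: [2.342, 2.094, 0.0]
contact_force: [1.3, -0.2, 0.0]
finger_gap: -0.001
```

>>> jog_arm(
  increments=[
    [-0.0015,-0.0026,0.0001,0,0,0,1],
    [-0.001,-0.0028,0,0,0,0,1],
    [-0.001,-0.0028,0.0001,0,0,0,1],
    [-0.0005,-0.0029,0,0,0,0,1],
  ],
)

```text
time: 12.4
position: [496.7, -157.7, 146.3]
tool_rot: [2.342, 2.093, 0.001]
contact_force: [3.3, 0.8, -0.7]
finger_gap: -0.003
```

```bash
python3 -c "
from h import *
off()"
```

```text
t 12.4 off(fy,fx) [-33.8   5.9] z 146.3 alpha 170.07102806496292 F [ 3.3  0.8 -0.7]
```

>>> jog_arm(
  increments=[
    [-0.0005,-0.0029,0.0001,0,0,0,1],
    [0,-0.003,0,0,0,0,1],
    [0,-0.0029,0.0001,0,0,0,1],
  ],
)

```text
time: 12.7
position: [487.8, -157.2, 146.2]
tool_rot: [2.342, 2.093, 0.001]
contact_force: [3.4, -0.4, -0.5]
finger_gap: 0.0
```

>>> jog_arm(
  increments=[
    [0.0005,-0.0029,0.0001,0,0,0,1],
    [0.0005,-0.0029,0,0,0,0,1],
    [0.001,-0.0028,0.0001,0,0,0,1],
    [0.001,-0.0028,0,0,0,0,1],
  ],
)

```text
time: 13.1
position: [476.9, -153.0, 146.0]
tool_rot: [2.341, 2.093, 0.0]
contact_force: [6.1, -3.4, -1.2]
finger_gap: 0.002
```

```bash
python3 -c "
from h import *
off()"
```

```text
t 13.1 off(fy,fx) [-31.4 -14.2] z 146.0 alpha 204.28157924132887 F [ 6.1 -3.4 -1.2]
```

Force is up to about 7 N, so the strap is probably starting to bear on the plate. I'll use smaller steps.

>>> jog_arm(
  increments=[
    [0.0008,-0.0018,0,0,0,0,1],
    [0.0009,-0.0018,0,0,0,0,1],
    [0,0,0,0,0,0,1],
  ],
)

```text
time: 13.4
position: [475.7, -152.3, 146.6]
tool_rot: [2.337, 2.088, 0.004]
contact_force: [11.2, -6.9, -4.8]
finger_gap: 0.003
```

```bash
python3 -c "
from h import *
off()"
```

```text
t 13.4 off(fy,fx) [-31.3 -14.6] z 146.6 alpha 204.94010776148806 F [11.2 -6.9 -4.8]
```

>>> jog_arm(
  increments=[
    [0.0008,-0.0018,0,0,0,0,1],
    [0,0,0,0,0,0,1],
    [0,0,0,0,0,0,1],
  ],
)

```text
time: 13.7
position: [475.0, -152.1, 146.8]
tool_rot: [2.335, 2.086, 0.005]
contact_force: [13.8, -9.5, -6.8]
finger_gap: -0.0
```

```bash
python3 -c "
from h import *
off()"
```

```text
t 13.7 off(fy,fx) [-31.4 -14.9] z 146.9 alpha 205.35677089532118 F [13.8 -9.5 -6.8]
```

>>> jog_arm(
  increments=[
    [-0.005,0.011,0,0,0,0,1],
    [0,0,-0.036,0,0,0,1],
    [0,0,-0.036,0,0,0,1],
    [0.0115,0.0215,0,0,0,0,1],
    [0.0115,0.0215,0,0,0,0,1],
    [0,0,0,0,0,0,1],
    [0,0,0,0,0,0,1],
  ],
)

```text
time: 14.4
position: [526.3, -137.3, 217.1]
tool_rot: [-2.339, -2.093, 0.003]
contact_force: [-0.3, -0.1, 0.5]
finger_gap: -0.0
```

Run:
```python
from h import *
f,s=snap("w4");off()
u=proj(f,[494.7,-123.4,79],s);print(u)
M=cv2.getRotationMatrix2D(tuple(u),0,4);M[:,2]+=[200,200]-u
A=cv2.warpAffine(f["frame"],M,(400,400),flags=cv2.INTER_NEAREST)
from cell import grab_frame
g=grab_frame("side");np.savez("side4.npz",**g)
B=cv2.resize(g["frame"][225:325,306:406],None,fx=4,fy=4,interpolation=2)
cv2.imwrite("pics/c4.png",np.hstack([A,B])[:,:,::-1])
```

```text
t 14.45 off(fy,fx) [-10.5  32. ] z 217.2 alpha 108.09077131926936 F [-0.3 -0.1  0.1]
[274.48439474 205.44515572]
```

View pics/c4.png

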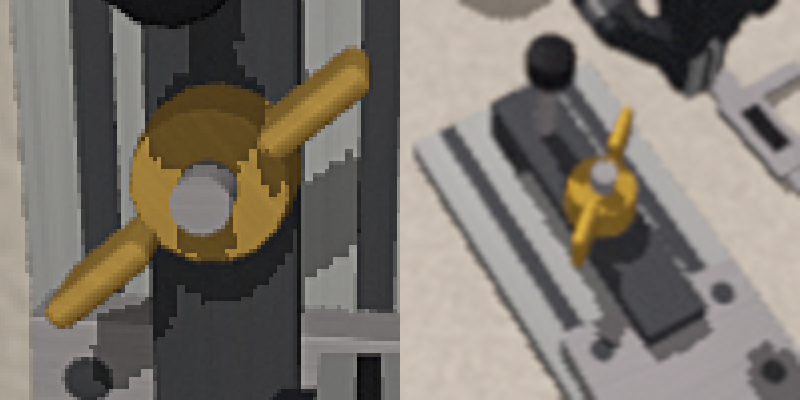

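The wings now lie at about 50°/230°, with end tops near crop (60,315) and (357,58) and the stud at (203,199). I'll check the wing-top height from these: 79 mm is fully down.

Run:
```python
from h import *
def chk(n,c,k,o,A,B,S):
    f,s=load(n);u=proj(f,[494.7,-123.4,79],s)
    px=lambda q:u+(np.array(q)-o)/k
    st=plane(f,px(S),79,s)
    for z in(75,77,79,81,83,85):
        a,b=plane(f,px(A),z,s),plane(f,px(B),z,s);t=R.from_rotvec(s["tool_rot"]).as_matrix().T@(a-b)
        print(n,z,"len",np.linalg.norm(a-b).round(1),"mid-stud",((a+b)/2-st)[:2].round(1),"ang",np.degrees(np.arctan2(t[1],t[0])).round(1))
chk("w4",0,4,200,(60,315),(357,58),(203,199))
chk("w3",0,5,250,(357,474),(132,15),(251,250))
```

```text
w4 75 len 80.2 mid-stud [-0.5  0.4] ang -131.0
w4 77 len 79.5 mid-stud [-0.1  1. ] ang -131.0
w4 79 len 78.7 mid-stud [0.2 1.6] ang -131.0
w4 81 len 77.9 mid-stud [0.6 2.1] ang -131.0
w4 83 len 77.2 mid-stud [1.  2.7] ang -131.0
w4 85 len 76.4 mid-stud [1.4 3.3] ang -131.0
w3 75 len 81.9 mid-stud [-1.1 -2. ] ang 156.9
w3 77 len 81.1 mid-stud [-0.7 -1.4] ang 156.9
w3 79 len 80.3 mid-stud [-0.3 -0.9] ang 156.9
w3 81 len 79.6 mid-stud [ 0.1 -0.3] ang 156.9
w3 83 len 78.8 mid-stud [0.4 0.2] ang 156.9
w3 85 len 78.0 mid-stud [0.8 0.8] ang 156.9
```

Wing-top height fell from about 82.5 to about 77±2 mm between the two views, which is consistent with 79 mm fully down. I'll confirm the stop with one more gentle push, farther out on the same wing.

>>> jog_arm(
  increments=[
    [-0.0162,-0.0208,0,0,0,0,1],
    [-0.0162,-0.0209,0,0,0,0,1],
    [0,0,0.024,0,0,0,1],
    [0,0,0.024,0,0,0,1],
    [0,0,0.0235,0,0,0,1],
    [0,0,0,0,0,0,1],
    [0,0,0,0,0,0,1],
  ],
)

```text
time: 15.2
position: [481.8, -165.6, 146.6]
tool_rot: [-2.342, -2.092, 0.001]
contact_force: [0.8, -0.7, -0.6]
finger_gap: -0.003
```

>>> jog_arm(
  increments=[
    [0.0023,-0.002,0,0,0,0,1],
    [0.0023,-0.0019,0,0,0,0,1],
    [0.0015,-0.0013,0,0,0,0,1],
    [0,0,0,0,0,0,1],
  ],
)

```text
time: 15.6
position: [477.8, -158.4, 146.9]
tool_rot: [2.341, 2.094, 0.001]
contact_force: [-0.5, 0.1, 0.5]
finger_gap: -0.003
```

```bash
python3 -c "
from h import *
off()"
```

```text
t 15.6 off(fy,fx) [-36.7 -12.8] z 146.9 alpha 199.19735825304681 F [-0.5  0.1  0.5]
```

>>> jog_arm(
  increments=[
    [0.0015,-0.0013,0.0005,0,0,0,1],
    [0.0015,-0.0013,0,0,0,0,1],
    [0.0015,-0.0013,0,0,0,0,1],
    [0,0,0,0,0,0,1],
  ],
)

```text
time: 16.0
position: [475.0, -154.4, 146.1]
tool_rot: [2.341, 2.092, 0.0]
contact_force: [1.3, -4.0, -1.7]
finger_gap: -0.005
```

>>> jog_arm(
  increments=[
    [0.0015,-0.0013,0,0,0,0,1],
    [0.0008,-0.0007,0,0,0,0,1],
    [0,0,0,0,0,0,1],
  ],
)

```text
time: 16.3
position: [474.4, -153.4, 146.4]
tool_rot: [2.337, 2.09, 0.001]
contact_force: [4.3, -9.9, -4.2]
finger_gap: -0.002
```

```bash
python3 -c "
from h import *
off()"
```

```text
t 16.3 off(fy,fx) [-32.6 -16.1] z 146.4 alpha 206.2139101660838 F [ 4.3 -9.9 -4.2]
```

>>> jog_arm(
  increments=[
    [0.0011,-0.001,0,0,0,0,1],
    [0.0011,-0.001,0,0,0,0,1],
    [0,0,0,0,0,0,1],
    [0,0,0,0,0,0,1],
  ],
)

```text
time: 16.7
position: [473.9, -152.6, 146.7]
tool_rot: [2.334, 2.087, 0.002]
contact_force: [8.0, -17.4, -8.4]
finger_gap: -0.001
```

```bash
python3 -c "
from h import *
off()"
```

```text
t 16.7 off(fy,fx) [-32.3 -16.1] z 146.6 alpha 206.57332927706602 F [  8.  -17.4  -8.4]
```

A 19 N push at about 34 mm radius (0.65 N m, ten times running torque) moves the wing less than 1 mm, so this is the hard stop. Backing off and clearing the hand.

>>> jog_arm(
  increments=[
    [-0.005,0.0045,0,0,0,0,1],
    [-0.005,0.0045,0,0,0,0,1],
    [0,0,-0.036,0,0,0,1],
    [0,0,-0.036,0,0,0,1],
    [0.015,0.02,0,0,0,0,1],
    [0.015,0.02,0,0,0,0,1],
    [0,0,0,0,0,0,1],
    [0,0,0,0,0,0,1],
  ],
)

```text
time: 17.5
position: [521.5, -134.0, 217.3]
tool_rot: [-2.34, -2.094, 0.001]
contact_force: [-1.2, -0.7, 0.2]
finger_gap: -0.002
```

Run:
```python
from h import *
f,s=snap("w5");off()
u=proj(f,[494.7,-123.4,79],s);print(u)
M=cv2.getRotationMatrix2D(tuple(u),0,4);M[:,2]+=[200,200]-u
A=cv2.warpAffine(f["frame"],M,(400,400),flags=cv2.INTER_NEAREST)
from cell import grab_frame
g=grab_frame("side");g0=np.load("side0.npz")["frame"]
B=cv2.resize(g["frame"][225:325,306:406],None,fx=4,fy=4,interpolation=2)
cv2.imwrite("pics/c5.png",np.hstack([A,B])[:,:,::-1])
# plate-hole centroids (dark holes on side image) and change of bystander regions
for n,(x0,y0,x1,y1) in dict(plate=(350,300,415,350),mallet=(225,165,345,235),punch=(255,243,300,278),csink=(285,320,340,380),caliper=(395,225,450,315)).items():
    p,_=cv2.phaseCorrelate(g0[y0:y1,x0:x1].mean(2),g["frame"][y0:y1,x0:x1].mean(2));print(n,np.round(p,2))
```

```text
t 17.55 off(fy,fx) [-7.7 27.1] z 217.4 alpha 105.92092791165231 F [ 0.3 -0.5 -0.2]
[281.05122841 208.79787078]
plate [-0.07  0.12]
mallet [-0.01 -0.02]
punch [0.54 0.  ]
csink [-0.    0.03]
caliper [-0.03  0.1 ]
```

View pics/c5.png

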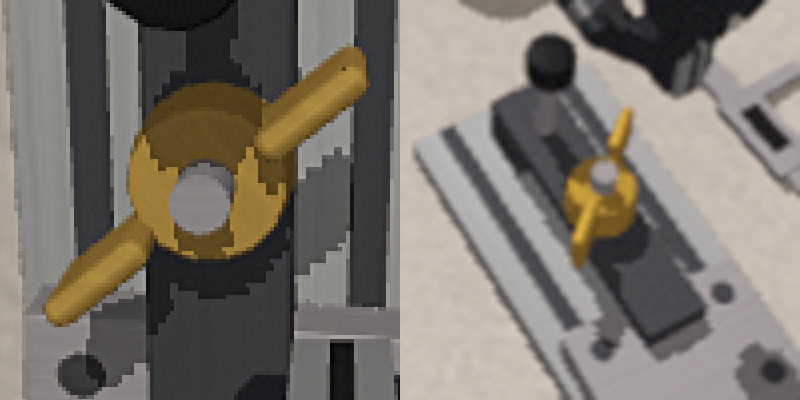

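The nut stands just as before the confirming push, with wing ends at crop (60,313) and (357,60). The plate and bystanders seen by the side camera have not moved and the hand is clear, so I'm handing in.

```bash
python3 -c "
from cell import *
print(close_job())"
```

```text
the job is handed in; nothing more can be done
None
```

I turned the wing nut about 416° clockwise (7.3 rad) in three strokes, pushing the wings with the shut fingertips. I believe it is at its stop with the strap on the plate, though the strap's pressure was not measured directly. The job was handed in at about 17.6 s and reports no verdict.

**Stop:** in the third stroke the push force rose from about 2 N to 18 N while the finger almost stopped moving. A second push of about 19 N (21 N with the vertical part), at about ten times the running torque, moved the wing less than 1 mm. The wing angle looked the same before and after it.

**Wing height:** the wing tops measured about 77 ± 2 mm against the expected 79 mm. That cannot resolve the last tenths of a millimetre, so the stop rests on the force.

**Surroundings:** the side camera shows the plate, mallet, countersink and caliper shifted by 0.15 px or less, and the punch by 0.5 px. I did not check the jar, but the arm never came near it.

**Hand:** it was clear at the end, about 65 mm above the nut, with no contact force.

**Unexplained:** early in the first stroke there was an upward force of 5–6 N on the tool. It went away after I raised the tool 1.5 mm.

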